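# Tip the metal nameplate blank face down onto the soldering board

### The job

Turn the rectangular metal plate face down onto the soldering board, ready for pins to be soldered to its back: push it across the bench with the fingertips until its far long edge butts against the board's front edge, keep pushing so that it tips up on that edge, and tip it over until it falls flat on the board, bottom side up (it may stick out a little over the front edge). Do not pick the plate up or carry it, and leave the other things on and around the board where they are.

Things in the scene. Friction and masses are not known exactly. Their poses are not given: they have to be found in the camera images.
- plate: plain flat grey metal plate, rectangular, 60 (its x) x 95 (its y) x 6 mm (its z), 0.2 to 0.36 kg, loose. Origin: centre of its underside as it lies at the start; its z axis points up at the start (face with a thin border and ring up), down at the end. Starts flat on the bench before the left or right half of the board, 5 to 40 mm short of it, its +x long edge facing the board (within 0.2 rad of parallel)
- plate_far (a point): middle of the plate's far long edge face (the +x one, that butts against the board), half-way through its thickness; 30 mm from the centre
- plate_near (a point): middle of the plate's near long edge face (the -x one, towards the robot), half-way through its thickness; 30 mm from the centre. With the plate against the board, a fingertip pressed on this edge face with some 10 N and moved upwards drags the edge up by friction; once it is raised the tip can push on from below it
- board: fixed pale soldering board, 160 (its x) x 260 (its y) x 12 mm high, level top, upright edges; it cannot move. Origin at the foot of its front edge (the one towards the robot), half-way along it, at bench height; its x axis points from the front edge inward over the board, away from the robot (within about 0.4 rad of world x); its y axis runs along the front edge
- disc: bystander: round grey metal disc, 52 mm across, 6 mm thick, flat on the bench in front of the other half of the board, beside the plate. Origin at the centre of its underside
- charcoal: bystander: black block 40 x 75 x 28 mm standing at the back of the board, its near face about 100 mm in from the front edge. Origin at the centre of its underside
- anvil: bystander: small square steel block on a rubber foot, 54 x 54 x 20 mm, on the bench off the left front corner of the board. Origin at the centre of its underside
- graver: bystander: hand tool with a round handle, 140 mm long, on the bench off the right end of the board. Origin at its middle, on the underside
- jar: bystander: glass jar with a red lid, 72 mm across, 115 mm high, off the left end of the board. Origin at the centre of its underside
- dropper: bystander: small clear bottle with a white cap, 40 mm across, 85 mm high, off the right end of the board. Origin at the centre of its underside
- bin: bystander: open green plastic bin 120 x 85 x 40 mm, far out to the right. Origin at the centre of its underside
Not all that is in view belongs to the job. Leave any blue, green or yellow look-alike of the plate alone.

How it is judged:
By the outcome, as a careful person would: the job done as asked, in the order asked, and still so for the second after the job is handed in, with the robot touching nothing.
It also fails if it takes over 58 s, if anything falls off the work surface, if the arm or the gripper's body presses on something with over 40 N, if the wrist force passes 120 N, or if a joint passes its speed limit or range.

### The arm

A 6-joint arm with a two-finger parallel gripper is mounted at the origin on the work surface. World frame = base frame: x ahead of the robot, y to its left, z up, the work surface at z = 0. Lengths are in mm, angles in rad, forces in N, time in s.
With the tool pointing down it reaches from about 350 to 875 mm from the base axis. Payload 4.2 kg.
Tool frame: the origin (TCP) lies at the very end of the fingers, on their centre line; the grasp point (between the pads) lies arm.grip_depth behind it (arm.grip_depth is the distance from the TCP to the grasp point, in mm); z points along the fingers, y is the direction in which the jaws open and shut (so a half turn about z gives the same grasp; the last joint's range is limited). The gripper opens to 85 mm and grips with 20 to 120 N. Pads are 22 mm wide; open, the fingers measure 114 mm over their backs; the gripper's body (76 mm by 85 mm) begins 54 mm behind the grasp point. The pads swing forward as they close: fully open they stand 13 mm farther back than shut.
Start: joints at [1.523, 0.385, 0.008, 0, -1.194, -0.259], TCP at [188.724, 595.804, 201.112] pointing down, gripper open.
Joint ranges: [-3.14, 3.14], [-1.21, 2.06], [-1.07, 1.41], [-3.16, 2.05], [-2.99, -0.16], [-3.1, 3.1]. Speed limits (rad/s): [2.79, 2.79, 3.14, 3.14, 3.14, 3.14].

### API

Orientations are given as a unit quaternion [x, y, z, w].
In Python, from bench import arm, optics, workorder gives the robot as it stands. The module is installed in compiled form; this text tells all that it offers.
- The arm moves only by the tool play_rows, never from a script. Its arguments are lists of equal length, an entry for each row: "travel": the shift along the tool's x, y, z in m, a list of three; "rotation": the turn, a rotation vector about the tool's x, y, z in rad, a list of three; "grip": the opening, from 0 (shut) to 1 (fully open). In form: {"travel": [[x, y, z], ...], "rotation": [[rx, ry, rz], ...], "grip": [grip, ...]}. A call has 1 to 12 rows; each row shifts and turns the commanded pose from where the row before left it, along the tool's axes as they then stand; what a row does not reach is not made up. A row lasts 1/12 s, in which the tool goes at most 41.7 mm and 7.16 degrees, less where a joint would pass 70% of its speed; a pose out of reach is approached as far as the arm can. A call is refused whole if a number of a shift passes 0.0417 or a number of a turn 0.125, either way. A call with a gripper value outside its range is refused whole. The fingers move at their own pace and stop on an object; the grip force is fixed at half the most. Time passes only in rows, so rows that do not move let the fingers close. It gives the time, the measured TCP pose, the force and the opening at its end, in the units of the state.
- arm.read_state(): the state, without advancing time (a new reading comes with each control period).
- optics.get_image(name): name is "scene" or "top" or "wrist"; returns a dict with "image" (400x640x3 uint8, blue, green, red), "depth" (400x640 float32, mm along the optical axis (not along the pixel's ray), 0 where there is no reading), "camera_matrix" (3x3 intrinsics, pixels), "R" (3x3) and "t" (3): a world point X has camera coordinates R X + t; the wrist camera has in their place "hand_eye" (4x4, takes a point from camera to tool coordinates, whose origin is the TCP and whose axes are the flange's). Camera axes: x right, y down, z forward; pixel columns grow to the right and rows downward; lengths in mm; the calibration is good to about 2 mm. A picture is of the moment at which its call begins: read the wrist's pose just before it.
- workorder.job_done(): hands the job in, once; it reports no verdict.
The state is a dict: "clock": time; "joints": joint angles; "joint_vel": joint speeds; "joint_efforts": joint torques, N m; "position": TCP position; "ee_rot": TCP orientation; "contact_force": force on the tool from outside, world axes, zero at the start; "wrist_torque": the same for the moment, N m; "gripper_width": finger opening in mm.
Only numpy, scipy, OpenCV 4.12 (cv2) and the standard library are available. Lean on these libraries where they do the work, as an engineer would, in place of code of your own. Each camera call takes 0.05 s, during which the arm holds its last target. There are 200 camera calls.

## Working session

There is one attempt and no reset: what is moved stays moved. The work goes in short steps, Python scripts to look and compute and a tool call to move; the robot and the scene stay as the last step left them, time stands still between calls to the robot, and variables do not carry over. Pictures are saved under pics/ and viewed, about 8 in all and at most 12, crops included, and the job is handed in when it is done.

Besides the shell and the picture viewer there is one more tool, called by a JSON object that holds its "fn" and its "kwargs". play_rows: Moves the arm, as the interface text tells. Its arguments: {"type":"object","properties":{"travel":{"type":"array","items":{"type":"array","items":{"type":"number"}}},"rotation":{"type":"array","items":{"type":"array","items":{"type":"number"}}},"grip":{"type":"array","items":{"type":"number"}}},"required":["travel","rotation","grip"]}

```bash
mkdir -p pics
python3 - <<'E'
from bench import arm, optics
import cv2, numpy as np
s=arm.read_state(); print(s, getattr(arm,'grip_depth',None))
for n in ("top","scene"):
    d=optics.get_image(n); cv2.imwrite(f"pics/{n}0.png",d["image"]); np.savez(f"{n}0.npz",**d)
    print(n,d["camera_matrix"].tolist(),np.round(d["R"],4).tolist(),np.round(d["t"],1).tolist())
E
```

```text
{'clock': 0.0, 'joints': array([ 1.52258975e+00,  3.85537826e-01,  6.66092218e-03, -5.07470368e-04,
       -1.19403792e+00, -2.58645244e-01]), 'joint_vel': array([ 0.00084176,  0.00086599, -0.00031708, -0.00068154, -0.00218199,
        0.00291971]), 'joint_efforts': array([ 6.51883420e-04, -3.92293561e+01,  1.88393354e+01,  4.18601230e+00,
       -4.62678523e-03, -4.07615360e-06]), 'position': array([188.54583946, 595.20230337, 200.04546026]), 'ee_rot': array([ 9.88238424e-01, -1.52917100e-01, -1.23287683e-04,  1.07815813e-03]), 'contact_force': array([-0.137459  ,  0.39794285, -0.30169535]), 'wrist_torque': array([-0.02847679,  0.04055895,  0.04834926]), 'gripper_width': 85.6339914747938} 18.700000000000003
top [[465.54067233091644, 0.0, 313.7631460887543], [0.0, 465.54067233091644, 199.81318607482532], [0.0, 0.0, 1.0]] [[-0.0066, -0.9999, 0.01], [-0.9801, 0.0045, -0.1986], [0.1985, -0.0111, -0.98]] [-94.0, 545.1, 1149.3]
scene [[418.92180232193493, 0.0, 327.83297979948406], [0.0, 418.92180232193493, 198.57262085504243], [0.0, 0.0, 1.0]] [[0.2956, 0.9553, 0.0045], [0.7648, -0.2338, -0.6003], [-0.5724, 0.1809, -0.7998]] [-65.0, -438.9, 1769.9]
```

View pics/top0.png

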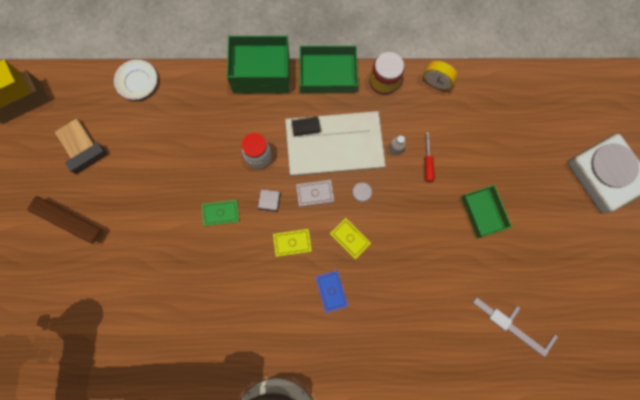

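View pics/scene0.png

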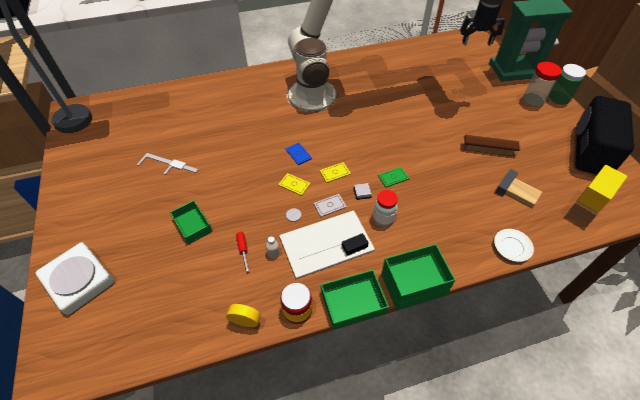

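The top view shows the pale board at (335,143), the grey plate in front of its left half at (315,193), the disc at (362,191) and the anvil at (269,200). The charcoal is at (306,127). The scene view agrees. The blue, green and yellow plates are look-alikes.

```bash
cat > h.py <<'E'
import numpy as np, cv2
def ray(d,uv,z):
    K,R,t=d["camera_matrix"],d["R"],d["t"]; c=-R.T@t
    v=R.T@np.linalg.solve(K,np.array([uv[0],uv[1],1.])); return c+v*(z-c[2])/v[2]
def proj(d,X):
    p=d["camera_matrix"]@(d["R"]@np.array(X,float)+d["t"]); return p[:2]/p[2]
def blob(d,roi,f):
    u0,v0,u1,v1=roi; m=np.zeros(d["image"].shape[:2],np.uint8)
    hsv=cv2.cvtColor(d["image"],cv2.COLOR_BGR2HSV).astype(int); m[v0:v1,u0:u1]=(f(hsv)*255).astype(np.uint8)[v0:v1,u0:u1]
    cs,_=cv2.findContours(m,cv2.RETR_EXTERNAL,cv2.CHAIN_APPROX_NONE); return max(cs,key=cv2.contourArea)
E
python3 - <<'E'
from h import *
d=dict(np.load("top0.npz")); s=dict(np.load("scene0.npz"))
pale=lambda h:(h[...,1]<75)&(h[...,2]>115)
for dd,n,items in ((d,"top",(("plate",(285,177,345,212),6),("disc",(348,178,378,206),6),("anvil",(253,187,285,215),20),("board",(278,105,390,178),12))),
                 (s,"scene",(("plate",(308,190,350,218),6),("board",(275,205,378,280),12)))):
  for k,roi,z in items:
    c=blob(dd,roi,pale if k!="anvil" else lambda h:(h[...,1]<75)&(h[...,2]>80)); 
    w=np.array([ray(dd,p[0],z)[:2] for p in c],np.float32)
    h=cv2.minAreaRect(w); print(n,k,cv2.contourArea(c),np.round(h[0],1),np.round(h[1],1),h[2],'\n',np.round(cv2.boxPoints(h),1).tolist())
im=d["image"][100:260,225:425]; cv2.imwrite("pics/crop1.png",cv2.resize(im,None,fx=4,fy=4,interpolation=cv2.INTER_CUBIC)[:600])
E
```

```text
top plate 739.5 [ 574.3 -100.6] [61.8 96.7] 7.461586952209473 
 [[537.4000244140625, -56.599998474121094], [549.9000244140625, -152.5], [611.2000122070312, -144.5], [598.5999755859375, -48.599998474121094]]
top disc 260.0 [ 578.2 -228.4] [48.8 50.1] 88.66085052490234 
 [[552.5999755859375, -252.3000030517578], [602.7000122070312, -253.39999389648438], [603.9000244140625, -204.60000610351562], [553.7000122070312, -203.39999389648438]]
top anvil 347.0 [552.4  22.9] [52.7 52.9] 81.43367004394531 
 [[522.2999877929688, 0.800000011920929], [574.5999755859375, -7.099999904632568], [582.4000244140625, 45.0], [530.0999755859375, 52.900001525878906]]
top board 4734.5 [ 713.8 -155.7] [163.  261.6] 4.8884148597717285 
 [[621.4000244140625, -32.29999923706055], [643.7000122070312, -293.0], [806.0999755859375, -279.1000061035156], [783.7999877929688, -18.5]]
scene plate 376.0 [ 573.1 -103.6] [60.5 96.3] 7.559174537658691 
 [[536.7999877929688, -59.79999923706055], [549.5, -155.3000030517578], [609.5, -147.3000030517578], [596.7999877929688, -51.79999923706055]]
scene board 3545.5 [ 714.1 -158.2] [160.6 262.6] 4.871951103210449 
 [[623.0, -34.099998474121094], [645.2999877929688, -295.79998779296875], [805.2999877929688, -282.20001220703125], [783.0, -20.5]]
```

View pics/crop1.png

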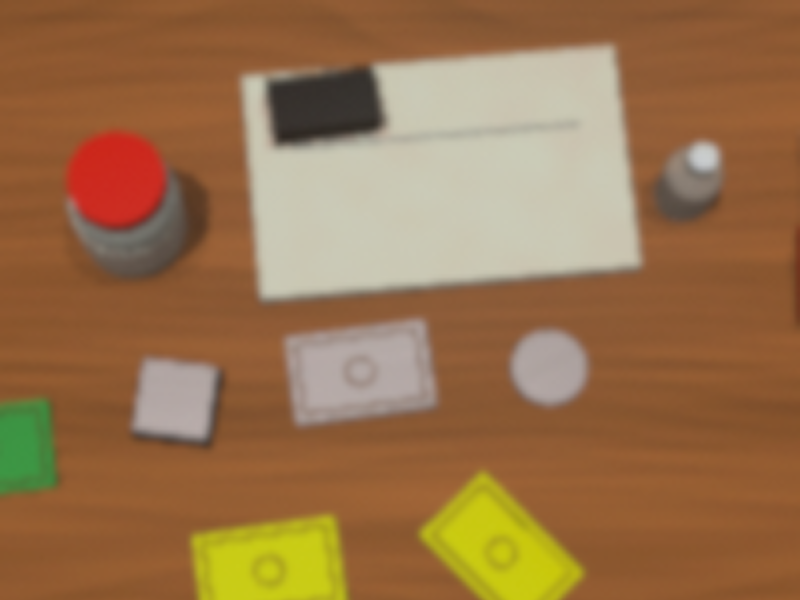

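{"fn": "play_rows", "kwargs": {"travel": [[0, 0, 0], [0, 0, 0], [0, 0, 0], [0, 0, 0], [0.0126, 0.033, 0.0036], [0.0126, 0.033, 0.0036], [0.0126, 0.033, 0.0036], [0.0126, 0.033, 0.0036], [0.0126, 0.033, 0.0036], [0.0126, 0.033, 0.0036], [0.0126, 0.033, 0.0036], [0.0126, 0.033, 0.0036]], "rotation": [[0, 0, -0.098], [0, 0, -0.098], [0, 0, -0.098], [0, 0, -0.098], [0, 0, 0], [0, 0, 0], [0, 0, 0], [0, 0, 0], [0, 0, 0], [0, 0, 0], [0, 0, 0], [0, 0, 0]], "grip": [0, 0, 0, 0, 0, 0, 0, 0, 0, 0, 0, 0]}}

```text
clock: 1.1
position: [311.8, 339.4, 171.9]
ee_rot: [0.999, 0.043, -0.0, 0.0]
contact_force: [0.5, -0.3, -0.3]
gripper_width: 0.0
```

{"fn": "play_rows", "kwargs": {"travel": [[0.0126, 0.033, 0.0036], [0.0126, 0.033, 0.0036], [0.0126, 0.033, 0.0036], [0.0126, 0.033, 0.0036], [0.0126, 0.033, 0.0036], [0.0126, 0.033, 0.0036], [0.0126, 0.033, 0.0036], [0.0126, 0.033, 0.0036], [0.0126, 0.033, 0.0036], [0.0126, 0.033, 0.0036], [0.0126, 0.033, 0.0036], [0.0126, 0.033, 0.0036]], "rotation": [[0, 0, 0], [0, 0, 0], [0, 0, 0], [0, 0, 0], [0, 0, 0], [0, 0, 0], [0, 0, 0], [0, 0, 0], [0, 0, 0], [0, 0, 0], [0, 0, 0], [0, 0, 0]], "grip": [0, 0, 0, 0, 0, 0, 0, 0, 0, 0, 0, 0]}}

```text
clock: 2.1
position: [496.2, -42.2, 128.7]
ee_rot: [0.999, 0.043, -0.0, -0.0]
contact_force: [0.2, 0.8, 0.6]
gripper_width: -0.2
```

{"fn": "play_rows", "kwargs": {"travel": [[0.006, 0.0315, 0], [0.006, 0.0315, 0], [0, 0, 0], [0, 0, 0]], "rotation": [[0, 0, 0], [0, 0, 0], [0, 0, 0], [0, 0, 0]], "grip": [0, 0, 0, 0]}}

```text
clock: 2.43
position: [513.0, -103.5, 128.3]
ee_rot: [0.999, 0.041, -0.001, -0.0]
contact_force: [0.1, -0.3, -0.1]
gripper_width: -0.0
```

Run:
```python
from bench import arm, optics
from h import *
from scipy.spatial.transform import Rotation as Ro
s=arm.read_state(); print(np.round(s["position"],1),np.round(s["joints"],3))
d=optics.get_image("wrist"); cv2.imwrite("pics/wrist1.png",d["image"])
T=np.eye(4);T[:3,:3]=Ro.from_quat(s["ee_rot"]).as_matrix();T[:3,3]=s["position"]
M=np.linalg.inv(T@d["hand_eye"]); d["R"],d["t"]=M[:3,:3],M[:3,3]; d.pop("hand_eye")
np.savez("wrist1.npz",**d); print(np.round(-d["R"].T@d["t"],1), np.round(d["R"],2).tolist())
for X in ((633.2,-163.9,12),(573.7,-102,6),(465,-50,6)): print(X,proj(d,X))
t=dict(np.load("top0.npz")); sc=dict(np.load("scene0.npz"))
for n,lo,hi,z in (("yellow",20,35,6),("red",0,8,115)):
  hsv=cv2.cvtColor(t["image"],cv2.COLOR_BGR2HSV); m=cv2.inRange(hsv,(lo,170,130),(hi,255,255)); m[:100]=0
  for c in cv2.findContours(m,0,cv2.CHAIN_APPROX_NONE)[0]:
    if cv2.contourArea(c)>200:
      w=np.array([ray(t,p[0],z)[:2] for p in c],np.float32); print(n,np.round(cv2.boxPoints(cv2.minAreaRect(w))).tolist())
```

```text
[ 513.  -103.5  128.3] [ 0.111  0.282 -0.344 -0.    -0.947  1.542]
[589.7 -97.3 302.6] [[0.08, -1.0, -0.0], [-0.95, -0.08, 0.3], [-0.3, -0.02, -0.95]]
(633.2, -163.9, 12) [416.75323223  40.06482216]
(573.7, -102, 6) [329.24684195 112.81002847]
(465, -50, 6) [262.56501454 229.8777886 ]
yellow [[401.0, 6.0], [415.0, -93.0], [479.0, -84.0], [466.0, 15.0]]
yellow [[392.0, -205.0], [437.0, -251.0], [509.0, -181.0], [464.0, -135.0]]
red [[644.0, 85.0], [645.0, 25.0], [708.0, 26.0], [708.0, 86.0]]
```

View pics/wrist1.png

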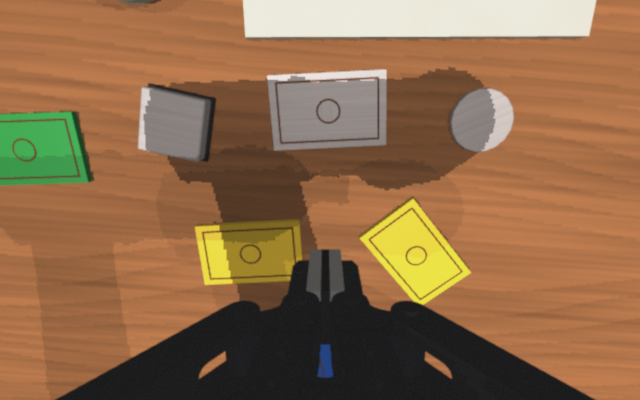

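The wrist view shows the plate centre at (328,111) and the board's front edge at about row 38. My projected positions were (329,113) and row 40, so they match within about 2 mm. The fingers at (325,255) pass between the two yellow plates.

{"fn": "play_rows", "kwargs": {"travel": [[0.0066, 0.0046, 0.02], [0, 0, 0.033], [0, 0, 0.033], [0, 0, 0.03], [0, 0, 0], [0, 0, 0]], "rotation": [[0, 0, 0], [0, 0, 0], [0, 0, 0], [0, 0, 0], [0, 0, 0], [0, 0, 0]], "grip": [0, 0, 0, 0, 0, 0]}}

```text
clock: 2.98
position: [519.2, -105.2, 12.4]
ee_rot: [0.999, 0.044, -0.002, 0.0]
contact_force: [1.1, -0.1, 2.0]
gripper_width: -0.1
```

{"fn": "play_rows", "kwargs": {"travel": [[0, 0, 0.004], [0, 0, 0.004], [0, 0, 0], [0, 0, 0]], "rotation": [[0, 0, 0], [0, 0, 0], [0, 0, 0], [0, 0, 0]], "grip": [0, 0, 0, 0]}}

```text
clock: 3.32
position: [521.0, -106.0, 6.2]
ee_rot: [0.999, 0.043, 0.001, -0.0]
contact_force: [0.1, -0.1, -0.8]
gripper_width: 0.1
```

{"fn": "play_rows", "kwargs": {"travel": [[0, 0, 0.002], [0, 0, 0], [0, 0, 0]], "rotation": [[0, 0, 0], [0, 0, 0], [0, 0, 0]], "grip": [0, 0, 0]}}

```text
clock: 3.57
position: [520.4, -106.2, 3.4]
ee_rot: [0.999, 0.043, 0.0, -0.0]
contact_force: [-0.4, -0.1, -0.0]
gripper_width: -0.0
```

{"fn": "play_rows", "kwargs": {"travel": [[0, 0, 0.002], [0, 0, 0], [0, 0, 0]], "rotation": [[0, 0, 0], [0, 0, 0], [0, 0, 0]], "grip": [0, 0, 0]}}

```text
clock: 3.82
position: [520.2, -106.2, 1.0]
ee_rot: [0.999, 0.043, -0.0, 0.0]
contact_force: [-0.4, 0.1, 0.1]
gripper_width: 0.1
```

Run:
```python
from bench import arm
s=arm.read_state(); print(s["position"],s["contact_force"])
```

```text
[ 520.15280457 -106.18911515    0.97056473] [-0.40231344  0.06462791  0.13777195]
```

{"fn": "play_rows", "kwargs": {"travel": [[0.004, 0, 0], [0.004, 0, 0], [0.004, 0, 0], [0.004, 0, 0], [0.004, 0, 0], [0.004, 0, 0], [0.004, 0, 0], [0.003, 0, 0], [0, 0, 0]], "rotation": [[0, 0, 0], [0, 0, 0], [0, 0, 0], [0, 0, 0], [0, 0, 0], [0, 0, 0], [0, 0, 0], [0, 0, 0], [0, 0, 0]], "grip": [0, 0, 0, 0, 0, 0, 0, 0, 0]}}

```text
clock: 4.57
position: [552.0, -103.4, 1.1]
ee_rot: [0.999, 0.043, 0.0, 0.0]
contact_force: [0.1, -0.3, 0.4]
gripper_width: 0.3
```

{"fn": "play_rows", "kwargs": {"travel": [[0.002, 0, 0], [0.002, 0, 0], [0, 0, 0], [0, 0, 0]], "rotation": [[0, 0, 0], [0, 0, 0], [0, 0, 0], [0, 0, 0]], "grip": [0, 0, 0, 0]}}

```text
clock: 4.9
position: [555.1, -103.1, 1.1]
ee_rot: [0.999, 0.043, -0.0, -0.0]
contact_force: [-0.2, 0.0, -0.4]
gripper_width: -0.6
```

{"fn": "play_rows", "kwargs": {"travel": [[0.002, 0, 0], [0.002, 0, 0], [0, 0, 0]], "rotation": [[0, 0, 0], [0, 0, 0], [0, 0, 0]], "grip": [0, 0, 0]}}

```text
clock: 5.15
position: [559.6, -102.8, 1.2]
ee_rot: [0.999, 0.043, 0.0, 0.0]
contact_force: [0.5, -0.3, -0.2]
gripper_width: -0.0
```

```bash
cat > look.py <<'E'
import sys
from bench import arm, optics
from h import *
from scipy.spatial.transform import Rotation as Ro
def wrist():
    s=arm.read_state(); d=optics.get_image("wrist")
    T=np.eye(4);T[:3,:3]=Ro.from_quat(s["ee_rot"]).as_matrix();T[:3,3]=s["position"]
    M=np.linalg.inv(T@d["hand_eye"]); d["R"],d["t"]=M[:3,:3],M[:3,3]; return s,d
E
python3 - <<'E'
from look import *
s,d=wrist(); t=optics.get_image("top")
print(s["position"],s["contact_force"])
a=d["image"]; b=cv2.resize(t["image"][150:230,270:398],(640,400),interpolation=cv2.INTER_CUBIC)
o=np.vstack([a[:300],b[:300]]); cv2.imwrite("pics/c2.png",o)
for X in ((622,-33,12),(644.4,-294,12)): print(proj(d,X))
E
```

```text
[ 559.6354916  -102.77985698    1.20393729] [ 0.49013938 -0.29146173 -0.20358666]
[184.26336186 112.53388606]
[759.09819561 112.32877098]
```

View pics/c2.png

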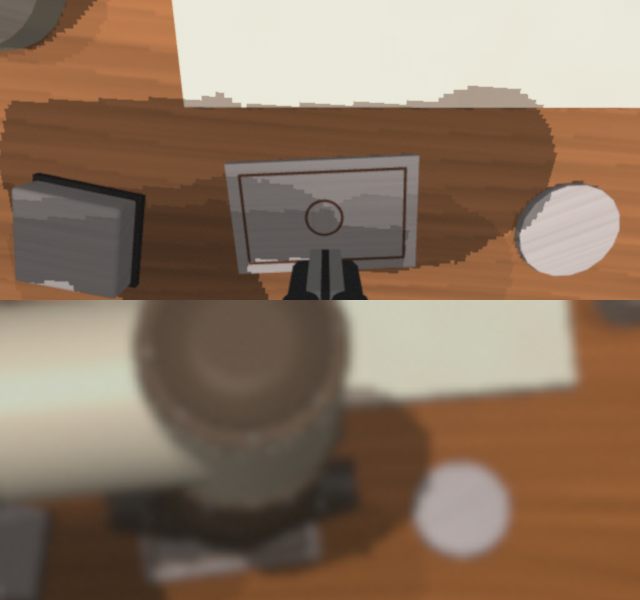

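The wrist view (top half) shows the plate's far edge at row ~160 and the board's edge at row ~106. The fingertip at (325,250) seems to overlap the plate's near edge at row ~268, so I'll check that with numbers.

Run:
```python
from look import *
s,d=wrist(); p=s["position"]; print(p,s["contact_force"],s["joint_efforts"].round(2))
ax=np.array([.9964,.0849,0])
for k in (0,11): print(k,proj(d,p+k*ax))
for uv,z in (((326,250),1.2),((326,250),6),((326,266),6),((322,158),6),((322,158),0),((322,106),12),((240,272),6),((417,267),6),((226,164),6),((418,156),6)): print(uv,z,ray(d,uv,z).round(1))
D=d["depth"]; 
for uv in ((250,215),(320,180),(326,255),(326,262),(326,275),(300,240),(326,243),(326,246)):
  z=D[uv[1],uv[0]]; c=np.linalg.solve(d["camera_matrix"],[uv[0],uv[1],1.])*z; print(uv,(d["R"].T@(c-d["t"])).round(1))
```

```text
[ 559.2130235  -102.79505338    1.08471125] [ 0.39863135  0.36266691 -0.75505171] [ 1.000e-02 -3.945e+01  1.304e+01  2.900e+00  1.000e-02  0.000e+00]
0 [325.0796216  240.54157115]
11 [325.08424349 221.56830534]
(326, 250) 1.2 [ 553.7 -103.8    1.2]
(326, 250) 6 [ 556.  -103.6    6. ]
(326, 266) 6 [ 546.5 -104.4    6. ]
(322, 158) 6 [605.  -97.4   6. ]
(322, 158) 0 [604.  -97.4   0. ]
(322, 106) 12 [629.8 -95.4  12. ]
(240, 272) 6 [538.9 -58.1   6. ]
(417, 267) 6 [ 550.1 -153.5    6. ]
(226, 164) 6 [598.  -50.4   6. ]
(418, 156) 6 [ 610.  -144.1    6. ]
(250, 215) [573.  -63.2   7.9]
(320, 180) [594.3 -97.3   7.8]
(326, 255) [ 570.8 -102.2   42.5]
(326, 262) [ 570.9 -102.2   48.9]
(326, 275) [ 570.3 -102.2   58.4]
(300, 240) [561.2 -89.5   7.6]
(326, 243) [ 561.2 -103.1    8.6]
(326, 246) [ 559.2 -103.3    8.1]
```

Run:
```python
from look import *
s,d=wrist(); p=s["position"]; sc=optics.get_image("scene"); D=d["depth"]
for v in range(244,300,5):
  o=[]
  for u in (312,326,340):
    c=np.linalg.solve(d["camera_matrix"],[u,v,1.])*D[v,u]; o.append((d["R"].T@(c-d["t"])).round(0).tolist())
  print(v,o)
ax=np.array([.9964,.0849,0])
a=proj(sc,p); b=proj(sc,p+[0,0,37]); print(a,b,proj(sc,p+11*ax))
u,v=a.astype(int); cr=sc["image"][v-45:v+30,u-50:u+50]
cv2.imwrite("pics/c3.png",cv2.resize(cr,None,fx=8,fy=8,interpolation=cv2.INTER_CUBIC)); print(u,v)
```

```text
244 [[559.0, -96.0, 7.0], [560.0, -103.0, 8.0], [561.0, -111.0, 8.0]]
249 [[556.0, -96.0, 7.0], [557.0, -103.0, 8.0], [557.0, -111.0, 7.0]]
254 [[570.0, -96.0, 42.0], [570.0, -102.0, 41.0], [571.0, -108.0, 42.0]]
259 [[571.0, -96.0, 48.0], [571.0, -102.0, 46.0], [572.0, -108.0, 47.0]]
264 [[570.0, -97.0, 51.0], [571.0, -102.0, 51.0], [571.0, -108.0, 51.0]]
269 [[571.0, -97.0, 55.0], [570.0, -102.0, 54.0], [571.0, -108.0, 54.0]]
274 [[570.0, -97.0, 58.0], [570.0, -102.0, 58.0], [571.0, -107.0, 58.0]]
279 [[571.0, -97.0, 63.0], [571.0, -102.0, 62.0], [570.0, -107.0, 61.0]]
284 [[570.0, -97.0, 65.0], [571.0, -102.0, 66.0], [571.0, -107.0, 65.0]]
289 [[570.0, -97.0, 69.0], [571.0, -102.0, 70.0], [572.0, -107.0, 70.0]]
294 [[571.0, -97.0, 73.0], [570.0, -102.0, 71.0], [572.0, -107.0, 74.0]]
299 [[572.0, -97.0, 77.0], [567.0, -102.0, 70.0], [573.0, -106.0, 78.0]]
[328.43625851 202.11031535] [328.49888701 195.5426978 ] [329.65406569 204.52687013]
328 202
```

View pics/c3.png

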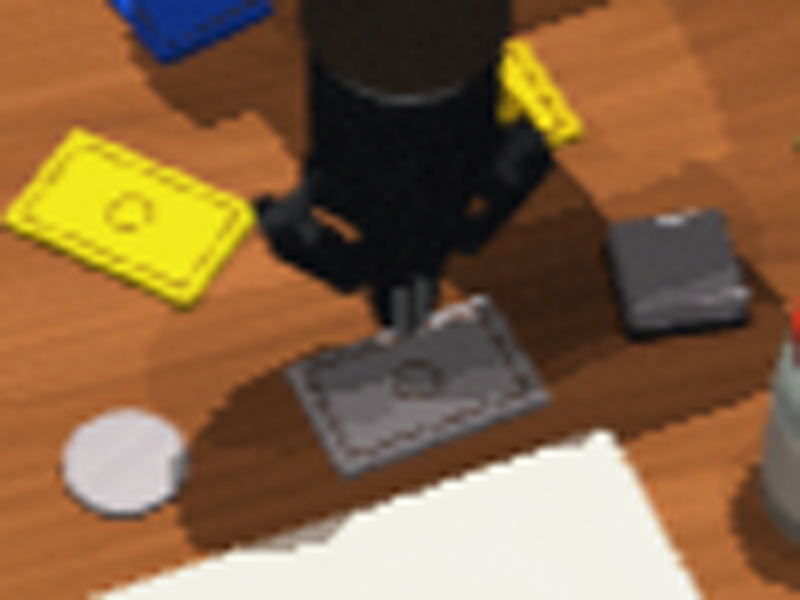

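The scene crop shows the finger end at about (329,199), above the plate. With TCP z at 1, that puts the true finger end roughly 36 mm above the reported TCP. The wrist depth says the same, and so does the missing contact force. I'll map the hand's underside from depth, then retreat and find the bench by touch.

Run:
```python
from look import *
s,d=wrist(); D=d["depth"]; v,u=np.mgrid[0:400,0:640]; ok=D>0
P=np.stack([u[ok],v[ok],np.ones(ok.sum())]); P=np.linalg.solve(d["camera_matrix"],P)*D[ok]; W=(d["R"].T@(P-d["t"][:,None])).T
h=d["hand_eye"]; print(h.round(2).tolist())
r=W-s["position"]; x=r@[.9964,.0849,0]; y=r@[.0849,-.9964,0]
m=(x<25)&(x>-60)&(r[:,2]>25)&(abs(y)<90)
for a in range(-90,90,10):
  k=m&(y>=a)&(y<a+10)
  if k.sum(): print(a,k.sum(),"zmin",r[k,2].min().round(1),"x",x[k].min().round(),x[k].max().round())
```

```text
[[-0.0, -0.95, -0.3, 76.74], [1.0, 0.0, -0.0, -0.01], [0.0, -0.3, 0.95, -174.39], [0.0, 0.0, 0.0, 1.0]]
-60 809 zmin 102.9 x 10.0 14.0
-50 2432 zmin 89.6 x 7.0 14.0
-40 4243 zmin 78.2 x -8.0 14.0
-30 2888 zmin 74.4 x -9.0 15.0
-20 3326 zmin 38.3 x 5.0 19.0
-10 5085 zmin 35.5 x -12.0 19.0
0 5013 zmin 35.3 x -12.0 19.0
10 3251 zmin 38.4 x 5.0 19.0
20 2923 zmin 74.5 x -8.0 15.0
30 4213 zmin 78.5 x -8.0 14.0
40 2385 zmin 91.0 x 7.0 14.0
50 759 zmin 102.3 x 11.0 14.0
```

{"fn": "play_rows", "kwargs": {"travel": [[-0.02, 0, 0], [-0.02, 0, 0], [0, 0, 0]], "rotation": [[0, 0, 0], [0, 0, 0], [0, 0, 0]], "grip": [0, 0, 0]}}

```text
clock: 5.7
position: [514.6, -106.5, 0.6]
ee_rot: [0.999, 0.042, -0.002, -0.0]
contact_force: [-1.4, 1.0, -0.0]
gripper_width: 0.2
```

{"fn": "play_rows", "kwargs": {"travel": [[0, 0, 0.013], [0, 0, 0.012], [0, 0, 0], [0, 0, 0]], "rotation": [[0, 0, 0], [0, 0, 0], [0, 0, 0], [0, 0, 0]], "grip": [0, 0, 0, 0]}}

```text
clock: 6.03
position: [519.1, -106.3, -24.2]
ee_rot: [0.999, 0.043, -0.001, 0.0]
contact_force: [-0.5, 0.4, -0.2]
gripper_width: -0.1
```

{"fn": "play_rows", "kwargs": {"travel": [[0, 0, 0.002], [0, 0, 0.002], [0, 0, 0.0], [0, 0, 0]], "rotation": [[0, 0, 0], [0, 0, 0], [0, 0, 0], [0, 0, 0]], "grip": [0, 0, 0, 0]}}

```text
clock: 6.37
position: [519.5, -106.2, -27.7]
ee_rot: [0.999, 0.043, 0.0, 0.0]
contact_force: [-0.2, 0.1, 0.0]
gripper_width: 0.2
```

{"fn": "play_rows", "kwargs": {"travel": [[0, 0, 0.0015], [0, 0, 0], [0, 0, 0]], "rotation": [[0, 0, 0], [0, 0, 0], [0, 0, 0]], "grip": [0, 0, 0]}}

```text
clock: 6.62
position: [519.3, -106.2, -29.4]
ee_rot: [0.999, 0.043, 0.0, 0.0]
contact_force: [-0.7, -0.6, 0.7]
gripper_width: 0.1
```

{"fn": "play_rows", "kwargs": {"travel": [[0, 0, 0.0015], [0, 0, 0], [0, 0, 0]], "rotation": [[0, 0, 0], [0, 0, 0], [0, 0, 0]], "grip": [0, 0, 0]}}

```text
clock: 6.87
position: [519.6, -106.2, -30.1]
ee_rot: [0.999, 0.043, 0.0, 0.0]
contact_force: [-1.6, -0.1, 6.5]
gripper_width: 0.1
```

{"fn": "play_rows", "kwargs": {"travel": [[0, 0, 0.0015], [0, 0, 0], [0, 0, 0]], "rotation": [[0, 0, 0], [0, 0, 0], [0, 0, 0]], "grip": [0, 0, 0]}}

```text
clock: 7.12
position: [519.6, -106.2, -30.1]
ee_rot: [0.999, 0.043, 0.0, 0.0]
contact_force: [-4.2, 1.2, 15.5]
gripper_width: 0.2
```

{"fn": "play_rows", "kwargs": {"travel": [[0, 0, 0.0015], [0, 0, 0], [0, 0, 0]], "rotation": [[0, 0, 0], [0, 0, 0], [0, 0, 0]], "grip": [0, 0, 0]}}

```text
clock: 7.37
position: [519.6, -106.2, -30.2]
ee_rot: [0.999, 0.043, 0.0, 0.0]
contact_force: [-8.1, 3.7, 26.0]
gripper_width: 0.1
```

The finger end meets the bench at TCP z = −30.2, with vertical stiffness of about 7 N/mm. I'll lift 5 mm to leave the tip about 1 mm up, then push.

{"fn": "play_rows", "kwargs": {"travel": [[0, 0, -0.005], [0, 0, 0], [0.004, 0, 0], [0.004, 0, 0], [0.004, 0, 0], [0.004, 0, 0], [0.004, 0, 0], [0.004, 0, 0]], "rotation": [[0, 0, 0], [0, 0, 0], [0, 0, 0], [0, 0, 0], [0, 0, 0], [0, 0, 0], [0, 0, 0], [0, 0, 0]], "grip": [0, 0, 0, 0, 0, 0, 0, 0]}}

```text
clock: 8.03
position: [542.6, -104.2, -29.5]
ee_rot: [0.999, 0.042, -0.001, -0.0]
contact_force: [-2.3, -0.3, -0.6]
gripper_width: -0.0
```

{"fn": "play_rows", "kwargs": {"travel": [[0.003, 0, 0], [0.003, 0, 0], [0.003, 0, 0]], "rotation": [[0, 0, 0], [0, 0, 0], [0, 0, 0]], "grip": [0, 0, 0]}}

```text
clock: 8.28
position: [552.4, -103.4, -29.1]
ee_rot: [0.999, 0.043, -0.0, -0.0]
contact_force: [-1.2, 0.1, -1.3]
gripper_width: 0.1
```

{"fn": "play_rows", "kwargs": {"travel": [[0.001, 0, 0], [0.0, 0, 0], [0.0, 0, 0]], "rotation": [[0, 0, 0], [0, 0, 0], [0, 0, 0]], "grip": [0, 0, 0]}}

```text
clock: 8.53
position: [553.8, -103.3, -28.7]
ee_rot: [0.999, 0.043, 0.001, 0.0]
contact_force: [0.1, -0.4, -0.6]
gripper_width: -0.2
```

{"fn": "play_rows", "kwargs": {"travel": [[0.0015, 0, 0], [0.0015, 0, 0], [0.0, 0, 0]], "rotation": [[0, 0, 0], [0, 0, 0], [0, 0, 0]], "grip": [0, 0, 0]}}

```text
clock: 8.78
position: [555.8, -103.1, -28.8]
ee_rot: [0.999, 0.043, -0.0, 0.0]
contact_force: [-1.1, 0.2, 1.5]
gripper_width: 0.2
```

{"fn": "play_rows", "kwargs": {"travel": [[0.0015, 0, 0], [0.0, 0, 0]], "rotation": [[0, 0, 0], [0, 0, 0]], "grip": [0, 0]}}

```text
clock: 8.95
position: [557.7, -103.0, -28.8]
ee_rot: [0.999, 0.043, 0.0, 0.0]
contact_force: [-2.1, -1.0, 1.3]
gripper_width: 0.4
```

{"fn": "play_rows", "kwargs": {"travel": [[0.001, 0, 0], [0.0, 0, 0]], "rotation": [[0, 0, 0], [0, 0, 0]], "grip": [0, 0]}}

```text
clock: 9.12
position: [558.7, -102.9, -28.9]
ee_rot: [0.999, 0.043, -0.0, 0.0]
contact_force: [-2.5, -0.6, 1.1]
gripper_width: -0.0
```

{"fn": "play_rows", "kwargs": {"travel": [[0.001, 0, 0], [0.0, 0, 0]], "rotation": [[0, 0, 0], [0, 0, 0]], "grip": [0, 0]}}

```text
clock: 9.28
position: [558.6, -102.9, -29.0]
ee_rot: [0.999, 0.042, -0.001, 0.0]
contact_force: [-4.6, 0.3, 3.4]
gripper_width: -0.0
```

{"fn": "play_rows", "kwargs": {"travel": [[0.001, 0, 0], [0.0, 0, 0]], "rotation": [[0, 0, 0], [0, 0, 0]], "grip": [0, 0]}}

```text
clock: 9.45
position: [558.6, -102.9, -29.1]
ee_rot: [0.999, 0.042, -0.002, 0.0]
contact_force: [-6.3, -0.9, 5.0]
gripper_width: 0.2
```

Run:
```python
from look import *
s,d=wrist(); print(s["position"],s["contact_force"]); cv2.imwrite("pics/w4.png",d["image"][60:360,120:520])
```

```text
[ 558.62855046 -102.8993071   -29.09698558] [-6.29911262 -0.85616103  4.97435849]
```

View pics/w4.png

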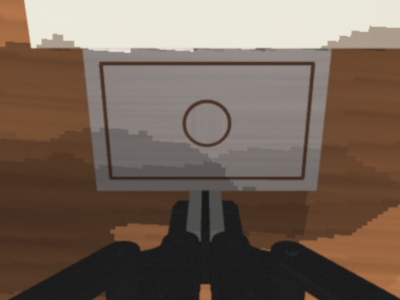

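The plate is butted square against the board, and the finger at column 207 is centred on its near edge (columns 96–318). Next I'll press harder and drag the edge up.

{"fn": "play_rows", "kwargs": {"travel": [[0.0015, 0, 0], [0.0015, 0, 0], [0.001, 0, -0.001], [0, 0, -0.002], [0, 0, -0.002]], "rotation": [[0, 0, 0], [0, 0, 0], [0, 0, 0], [0, 0, 0], [0, 0, 0]], "grip": [0, 0, 0, 0, 0]}}

```text
clock: 9.92
position: [558.5, -102.9, -26.1]
ee_rot: [0.999, 0.041, -0.006, -0.0]
contact_force: [-8.2, -1.8, -1.3]
gripper_width: -0.2
```

{"fn": "play_rows", "kwargs": {"travel": [[0.0003, 0, -0.002], [0.0003, 0, -0.002], [0.0003, 0, -0.002]], "rotation": [[0, 0, 0], [0, 0, 0], [0, 0, 0]], "grip": [0, 0, 0]}}

```text
clock: 10.17
position: [559.0, -102.8, -20.2]
ee_rot: [0.999, 0.042, -0.007, -0.0]
contact_force: [-9.5, -1.0, 0.3]
gripper_width: -0.1
```

{"fn": "play_rows", "kwargs": {"travel": [[0.0004, 0, -0.002], [0.0004, 0, -0.002], [0.0004, 0, -0.002], [0.0004, 0, -0.002], [0.0004, 0, -0.002]], "rotation": [[0, 0, 0], [0, 0, 0], [0, 0, 0], [0, 0, 0], [0, 0, 0]], "grip": [0, 0, 0, 0, 0]}}

```text
clock: 10.58
position: [561.3, -102.6, -9.8]
ee_rot: [0.999, 0.042, -0.006, -0.0]
contact_force: [-10.2, -0.7, 1.6]
gripper_width: 0.2
```

Run:
```python
from look import *
s,d=wrist(); print(s["position"],s["contact_force"]); cv2.imwrite("pics/w5.png",d["image"][60:360,120:520])
D=d["depth"]
for v in range(90,260,15):
  o=[]
  for u in (250,400):
    c=np.linalg.solve(d["camera_matrix"],[u,v,1.])*D[v,u]; o.append((d["R"].T@(c-d["t"])).round(0).tolist())
  print(v,o)
```

```text
[ 561.30779355 -102.61693967   -9.83363969] [-10.22904295  -0.6679684    1.60108782]
90 [[637.0, -66.0, 14.0], [642.0, -127.0, 13.0]]
105 [[631.0, -65.0, 13.0], [636.0, -128.0, 13.0]]
120 [[624.0, -65.0, 9.0], [629.0, -129.0, 10.0]]
135 [[618.0, -65.0, 11.0], [623.0, -130.0, 11.0]]
150 [[612.0, -66.0, 13.0], [617.0, -131.0, 13.0]]
165 [[605.0, -66.0, 13.0], [611.0, -131.0, 15.0]]
180 [[599.0, -67.0, 17.0], [605.0, -132.0, 17.0]]
195 [[593.0, -67.0, 20.0], [598.0, -132.0, 18.0]]
210 [[587.0, -68.0, 21.0], [592.0, -133.0, 21.0]]
225 [[581.0, -68.0, 24.0], [586.0, -133.0, 23.0]]
240 [[575.0, -69.0, 26.0], [580.0, -133.0, 26.0]]
255 [[555.0, -64.0, 1.0], [561.0, -142.0, 1.0]]
```

The depth profile shows the plate tilted up about 20°, with its near edge riding on the fingertip. I'll carry on along the arc.

{"fn": "play_rows", "kwargs": {"travel": [[0.0007, 0, -0.0018], [0.0007, 0, -0.0018], [0.0007, 0, -0.0018], [0.0007, 0, -0.0018], [0.0007, 0, -0.0018], [0.001, 0, -0.0014], [0.001, 0, -0.0014], [0.001, 0, -0.0014], [0.001, 0, -0.0014], [0.001, 0, -0.0014]], "rotation": [[0, 0, 0], [0, 0, 0], [0, 0, 0], [0, 0, 0], [0, 0, 0], [0, 0, 0], [0, 0, 0], [0, 0, 0], [0, 0, 0], [0, 0, 0]], "grip": [0, 0, 0, 0, 0, 0, 0, 0, 0, 0]}}

```text
clock: 11.47
position: [570.7, -101.9, 7.2]
ee_rot: [0.999, 0.042, -0.006, -0.0]
contact_force: [-10.6, -0.6, 6.2]
gripper_width: -0.1
```

```bash
cat > prof.py <<'E'
from look import *
s,d=wrist(); print(s["position"],s["contact_force"]); cv2.imwrite("pics/wl.png",d["image"])
D=d["depth"]
for v in range(60,300,15):
  o=[]
  for u in (250,400):
    c=np.linalg.solve(d["camera_matrix"],[u,v,1.])*D[v,u]; o.append((d["R"].T@(c-d["t"])).round(0).tolist())
  print(v,o)
E
python3 prof.py
```

```text
[ 570.6948713  -101.88922399    7.22106274] [-10.58959338  -0.64276254   6.23901635]
60 [[658.0, -61.0, 13.0], [664.0, -128.0, 14.0]]
75 [[652.0, -61.0, 15.0], [658.0, -129.0, 12.0]]
90 [[645.0, -61.0, 13.0], [651.0, -130.0, 13.0]]
105 [[639.0, -61.0, 14.0], [645.0, -130.0, 14.0]]
120 [[632.0, -61.0, 14.0], [638.0, -131.0, 14.0]]
135 [[624.0, -60.0, 8.0], [631.0, -134.0, 9.0]]
150 [[618.0, -62.0, 16.0], [624.0, -134.0, 13.0]]
165 [[611.0, -63.0, 18.0], [618.0, -134.0, 18.0]]
180 [[606.0, -64.0, 23.0], [612.0, -133.0, 25.0]]
195 [[600.0, -65.0, 29.0], [606.0, -133.0, 28.0]]
210 [[594.0, -66.0, 32.0], [600.0, -133.0, 33.0]]
225 [[589.0, -67.0, 37.0], [594.0, -133.0, 37.0]]
240 [[584.0, -68.0, 42.0], [589.0, -133.0, 42.0]]
255 [[556.0, -60.0, 2.0], [563.0, -145.0, 2.0]]
270 [[546.0, -60.0, 1.0], [553.0, -147.0, 2.0]]
285 [[536.0, -61.0, 1.0], [544.0, -148.0, 2.0]]
```

{"fn": "play_rows", "kwargs": {"travel": [[0.0016, 0, -0.0013], [0.0016, 0, -0.0013], [0.0016, 0, -0.0013], [0.0016, 0, -0.0013], [0.002, 0, -0.001], [0.002, 0, -0.001], [0.002, 0, -0.001], [0.002, 0, -0.001], [0.002, 0, 0], [0.002, 0, 0]], "rotation": [[0, 0, 0], [0, 0, 0], [0, 0, 0], [0, 0, 0], [0, 0, 0], [0, 0, 0], [0, 0, 0], [0, 0, 0], [0, 0, 0], [0, 0, 0]], "grip": [0, 0, 0, 0, 0, 0, 0, 0, 0, 0]}}

```text
clock: 12.35
position: [585.9, -101.0, 20.2]
ee_rot: [0.999, 0.043, -0.009, 0.001]
contact_force: [-25.3, 2.5, 35.6]
gripper_width: -0.0
```

```bash
python3 prof.py
```

```text
[ 585.94010683 -100.9732294    20.18871479] [-25.34310678   2.46671411  35.61969997]
60 [[674.0, -57.0, 13.0], [680.0, -129.0, 13.0]]
75 [[667.0, -57.0, 12.0], [674.0, -130.0, 12.0]]
90 [[660.0, -58.0, 13.0], [667.0, -131.0, 14.0]]
105 [[653.0, -58.0, 13.0], [660.0, -132.0, 14.0]]
120 [[646.0, -58.0, 14.0], [652.0, -133.0, 12.0]]
135 [[639.0, -58.0, 15.0], [645.0, -134.0, 14.0]]
150 [[631.0, -58.0, 14.0], [638.0, -135.0, 15.0]]
165 [[622.0, -58.0, 12.0], [629.0, -137.0, 13.0]]
180 [[617.0, -60.0, 22.0], [624.0, -136.0, 23.0]]
195 [[611.0, -62.0, 30.0], [618.0, -135.0, 30.0]]
210 [[607.0, -64.0, 38.0], [613.0, -134.0, 40.0]]
225 [[603.0, -65.0, 47.0], [608.0, -133.0, 46.0]]
240 [[598.0, -67.0, 52.0], [603.0, -133.0, 51.0]]
255 [[564.0, -57.0, 3.0], [571.0, -148.0, 1.0]]
270 [[553.0, -57.0, 1.0], [562.0, -150.0, 2.0]]
285 [[543.0, -57.0, 2.0], [551.0, -151.0, 1.0]]
```

The force of (−25, +36) N lines up with the plate's edge face, so the tip has climbed onto that face and is pushing the plate like a strut. I'll ease back and down so the tip comes under the lower corner.

{"fn": "play_rows", "kwargs": {"travel": [[-0.002, 0, 0], [-0.002, 0, 0], [-0.002, 0, 0], [-0.002, 0, 0]], "rotation": [[0, 0, 0], [0, 0, 0], [0, 0, 0], [0, 0, 0]], "grip": [0, 0, 0, 0]}}

```text
clock: 12.73
position: [584.6, -101.0, 19.6]
ee_rot: [0.999, 0.043, -0.001, 0.0]
contact_force: [-8.3, 0.1, 10.8]
gripper_width: 0.0
```

{"fn": "play_rows", "kwargs": {"travel": [[-0.002, 0, 0], [-0.002, 0, 0]], "rotation": [[0, 0, 0], [0, 0, 0]], "grip": [0, 0]}}

```text
clock: 12.9
position: [582.5, -101.0, 18.6]
ee_rot: [0.999, 0.043, 0.001, 0.0]
contact_force: [-2.0, -0.7, 3.1]
gripper_width: 0.0
```

```bash
python3 prof.py
```

```text
[ 582.49127651 -101.02808036   18.56834254] [-1.97368647 -0.65861254  3.09999446]
60 [[671.0, -57.0, 14.0], [677.0, -129.0, 13.0]]
75 [[664.0, -58.0, 14.0], [670.0, -130.0, 14.0]]
90 [[657.0, -58.0, 13.0], [663.0, -131.0, 14.0]]
105 [[650.0, -58.0, 13.0], [656.0, -132.0, 14.0]]
120 [[643.0, -58.0, 14.0], [649.0, -133.0, 14.0]]
135 [[635.0, -58.0, 13.0], [642.0, -134.0, 13.0]]
150 [[627.0, -58.0, 12.0], [634.0, -136.0, 13.0]]
165 [[620.0, -59.0, 15.0], [627.0, -136.0, 15.0]]
180 [[614.0, -61.0, 23.0], [620.0, -135.0, 23.0]]
195 [[609.0, -63.0, 33.0], [615.0, -135.0, 32.0]]
210 [[603.0, -64.0, 38.0], [610.0, -134.0, 39.0]]
225 [[599.0, -66.0, 46.0], [604.0, -134.0, 44.0]]
240 [[594.0, -67.0, 52.0], [600.0, -132.0, 53.0]]
255 [[562.0, -57.0, 2.0], [569.0, -148.0, 1.0]]
270 [[552.0, -58.0, 3.0], [560.0, -149.0, 2.0]]
285 [[541.0, -58.0, 2.0], [549.0, -151.0, 1.0]]
```

{"fn": "play_rows", "kwargs": {"travel": [[-0.0015, 0, 0.001], [-0.0015, 0, 0.0015], [0, 0, 0.002], [0, 0, 0.002], [0, 0, 0.002]], "rotation": [[0, 0, 0], [0, 0, 0], [0, 0, 0], [0, 0, 0], [0, 0, 0]], "grip": [0, 0, 0, 0, 0]}}

```text
clock: 13.37
position: [571.9, -102.0, 8.7]
ee_rot: [0.999, 0.042, -0.008, 0.0]
contact_force: [-19.1, -0.4, 16.5]
gripper_width: -0.2
```

```bash
python3 prof.py | sed -n '1p;8,16p'
```

```text
[ 571.91631086 -101.97988894    8.67101365] [-19.09669888  -0.43811871  16.47669926]
150 [[619.0, -61.0, 12.0], [625.0, -134.0, 13.0]]
165 [[613.0, -63.0, 19.0], [619.0, -134.0, 18.0]]
180 [[607.0, -64.0, 23.0], [612.0, -134.0, 23.0]]
195 [[601.0, -65.0, 28.0], [607.0, -134.0, 29.0]]
210 [[595.0, -66.0, 33.0], [601.0, -134.0, 32.0]]
225 [[590.0, -67.0, 38.0], [596.0, -133.0, 38.0]]
240 [[585.0, -68.0, 43.0], [590.0, -133.0, 42.0]]
255 [[555.0, -60.0, 0.0], [563.0, -146.0, 2.0]]
270 [[546.0, -60.0, 2.0], [554.0, -147.0, 2.0]]
```

Run:
```python
from look import *
s,d=wrist(); D=d["depth"]; p=s["position"]; print(p,s["contact_force"].round(1))
for v in range(234,270,3):
  o=[]
  for u in (250,300,318,326,334,352,400):
    c=np.linalg.solve(d["camera_matrix"],[u,v,1.])*D[v,u]; r=d["R"].T@(c-d["t"])-p; o.append((round(r@[.9964,.0849,0]),round(r[2])))
  print(v,o)
cv2.imwrite("pics/w6.png",cv2.resize(d["image"][130:330,220:430],None,fx=2.8,fy=2.8,interpolation=cv2.INTER_CUBIC))
```

```text
[ 571.15537517 -102.03955053    7.94912522] [-16.9  -0.3  12.7]
234 [(18, 32), (18, 33), (18, 32), (18, 33), (18, 32), (18, 32), (18, 32)]
237 [(17, 34), (17, 33), (17, 33), (17, 32), (17, 33), (16, 32), (17, 32)]
240 [(15, 33), (16, 34), (16, 35), (16, 34), (16, 34), (16, 34), (16, 34)]
243 [(15, 34), (14, 34), (15, 35), (15, 35), (15, 35), (15, 34), (15, 35)]
246 [(14, 35), (14, 35), (14, 35), (80, 173), (13, 35), (14, 35), (13, 35)]
249 [(12, 35), (12, 36), (12, 36), (12, 35), (12, 36), (12, 35), (12, 35)]
252 [(-10, -6), (-10, -7), (12, 38), (13, 39), (12, 38), (-11, -7), (-10, -6)]
255 [(-12, -6), (-12, -6), (12, 41), (12, 41), (12, 40), (-12, -6), (-12, -6)]
258 [(-14, -7), (-14, -6), (13, 45), (12, 43), (12, 43), (-14, -6), (-14, -7)]
261 [(-16, -7), (8, 39), (12, 47), (12, 47), (12, 45), (8, 39), (-16, -6)]
264 [(-18, -7), (8, 41), (12, 49), (13, 50), (12, 49), (8, 42), (-18, -6)]
267 [(-20, -7), (8, 43), (13, 53), (13, 52), (13, 52), (8, 44), (-20, -7)]
```

View pics/w6.png

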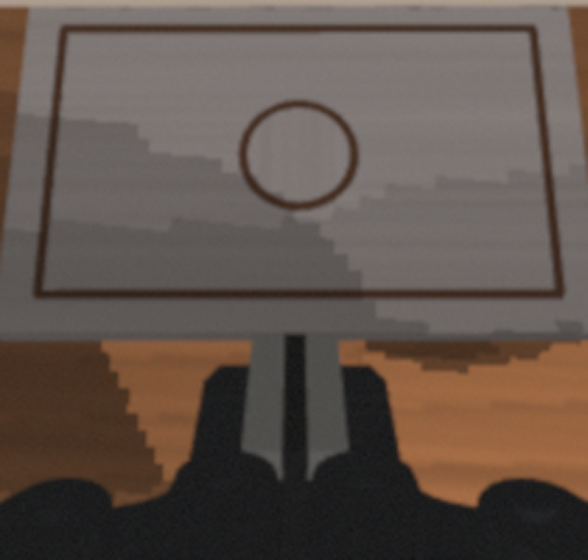

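The top near corner of the plate sits on the finger face and its lower corner is hooked just under the fingertip. It follows the finger around the arc in a stable way. So I'll stay with this contact, follow the arc with only a light radial load, and read the force at each stage.

{"fn": "play_rows", "kwargs": {"travel": [[0.0012, 0, -0.002], [0.0012, 0, -0.002], [0.0012, 0, -0.002], [0.0012, 0, -0.002], [0.0012, 0, -0.0018], [0, 0, 0]], "rotation": [[0, 0, 0], [0, 0, 0], [0, 0, 0], [0, 0, 0], [0, 0, 0], [0, 0, 0]], "grip": [0, 0, 0, 0, 0, 0]}}

```text
clock: 13.97
position: [584.0, -101.0, 19.5]
ee_rot: [0.999, 0.043, -0.002, 0.0]
contact_force: [-7.8, -0.7, 9.7]
gripper_width: 0.2
```

{"fn": "play_rows", "kwargs": {"travel": [[0.0016, 0, -0.0012], [0.0016, 0, -0.0012], [0.0016, 0, -0.001], [0, 0, 0]], "rotation": [[0, 0, 0], [0, 0, 0], [0, 0, 0], [0, 0, 0]], "grip": [0, 0, 0, 0]}}

```text
clock: 14.3
position: [590.7, -100.4, 23.4]
ee_rot: [0.999, 0.043, 0.0, 0.0]
contact_force: [-5.6, -0.1, 8.7]
gripper_width: -0.1
```

{"fn": "play_rows", "kwargs": {"travel": [[0.002, 0, -0.001], [0.002, 0, -0.001], [0.002, 0, -0.0009], [0.002, 0, -0.0008], [0, 0, 0]], "rotation": [[0, 0, 0], [0, 0, 0], [0, 0, 0], [0, 0, 0], [0, 0, 0]], "grip": [0, 0, 0, 0, 0]}}

```text
clock: 14.72
position: [600.8, -99.5, 27.3]
ee_rot: [0.999, 0.043, 0.003, 0.0]
contact_force: [-2.1, -0.6, 6.0]
gripper_width: -0.3
```

```bash
cat > prof2.py <<'E'
from look import *
s,d=wrist(); D=d["depth"]; p=s["position"]; print(p.round(1),s["contact_force"].round(1))
for v in range(150,262,6):
  o=[]
  for u in (250,326,400):
    c=np.linalg.solve(d["camera_matrix"],[u,v,1.])*D[v,u]; r=d["R"].T@(c-d["t"])-p; o.append((round(r@[.9964,.0849,0]),round(r[2])))
  print(v,o)
cv2.imwrite("pics/wl.png",d["image"])
E
python3 prof2.py
```

```text
[600.8 -99.5  27.3] [-2.1 -0.6  6. ]
150 [(47, -14), (47, -14), (47, -13)]
156 [(44, -14), (44, -14), (44, -14)]
162 [(40, -15), (41, -13), (41, -14)]
168 [(37, -15), (37, -14), (37, -13)]
174 [(34, -14), (34, -14), (34, -13)]
180 [(31, -13), (31, -14), (30, -14)]
186 [(27, -15), (27, -14), (27, -15)]
192 [(25, -9), (25, -9), (25, -7)]
198 [(23, -2), (24, -2), (24, -1)]
204 [(22, 4), (22, 4), (22, 3)]
210 [(21, 9), (21, 9), (21, 10)]
216 [(19, 15), (19, 15), (19, 14)]
222 [(18, 20), (18, 19), (18, 20)]
228 [(17, 24), (17, 24), (16, 23)]
234 [(16, 28), (16, 29), (16, 29)]
240 [(15, 33), (15, 33), (15, 33)]
246 [(12, 33), (11, 33), (12, 33)]
252 [(9, 33), (12, 39), (9, 32)]
258 [(-23, -26), (11, 44), (-23, -26)]
```

{"fn": "play_rows", "kwargs": {"travel": [[0.002, 0, -0.0005], [0.002, 0, -0.0004], [0.002, 0, -0.0003], [0, 0, 0]], "rotation": [[0, 0, 0], [0, 0, 0], [0, 0, 0], [0, 0, 0]], "grip": [0, 0, 0, 0]}}

```text
clock: 15.1
position: [607.5, -99.0, 28.6]
ee_rot: [0.999, 0.043, 0.003, 0.0]
contact_force: [-0.9, -1.2, 6.0]
gripper_width: -0.1
```

```bash
python3 prof2.py | sed -n '1p;6,20p'
```

```text
[607.5 -99.   28.6] [-0.9 -1.2  6. ]
174 [(34, -15), (34, -15), (34, -15)]
180 [(30, -15), (30, -14), (30, -16)]
186 [(27, -15), (26, -17), (27, -15)]
192 [(23, -15), (23, -14), (23, -15)]
198 [(20, -13), (20, -12), (21, -12)]
204 [(20, -3), (20, -4), (20, -4)]
210 [(19, 4), (19, 4), (19, 4)]
216 [(18, 10), (18, 11), (18, 10)]
222 [(17, 16), (17, 16), (17, 16)]
228 [(16, 22), (16, 22), (16, 22)]
234 [(15, 28), (15, 27), (16, 29)]
240 [(14, 33), (15, 33), (14, 32)]
246 [(12, 33), (11, 33), (11, 32)]
252 [(-20, -27), (12, 40), (9, 32)]
258 [(-24, -27), (12, 45), (-24, -27)]
```

{"fn": "play_rows", "kwargs": {"travel": [[0.002, 0, -0.0002], [0.002, 0, -0.0001], [0.002, 0, 0], [0.001, 0, 0], [0, 0, 0]], "rotation": [[0, 0, 0], [0, 0, 0], [0, 0, 0], [0, 0, 0], [0, 0, 0]], "grip": [0, 0, 0, 0, 0]}}

```text
clock: 15.57
position: [611.9, -98.1, 26.8]
ee_rot: [0.999, 0.043, 0.001, -0.0]
contact_force: [-0.4, 0.6, -0.6]
gripper_width: -0.1
```

```bash
python3 prof2.py | sed -n '1p;6,20p'
```

```text
[611.9 -98.1  26.8] [-0.4  0.6 -0.6]
174 [(34, -14), (34, -13), (34, -14)]
180 [(31, -13), (31, -13), (31, -13)]
186 [(27, -13), (27, -14), (27, -12)]
192 [(24, -14), (24, -14), (24, -13)]
198 [(20, -14), (20, -13), (20, -13)]
204 [(18, -9), (18, -9), (18, -9)]
210 [(18, 2), (18, 2), (18, 1)]
216 [(18, 11), (19, 12), (18, 11)]
222 [(18, 21), (18, 20), (18, 19)]
228 [(18, 28), (18, 26), (18, 26)]
234 [(18, 34), (18, 34), (18, 34)]
240 [(15, 35), (16, 36), (16, 35)]
246 [(13, 35), (13, 35), (13, 35)]
252 [(-19, -25), (11, 38), (-19, -25)]
258 [(-23, -25), (12, 45), (-23, -25)]
```

The plate now stands upright against the board, with its face at a constant x of 18 at all heights. The finger has slipped just behind it, 3 mm below its top edge. I'll back off slightly, lower the tip to about 44 mm and push it over.

{"fn": "play_rows", "kwargs": {"travel": [[-0.0015, 0, 0], [0, 0, 0.003], [0, 0, 0.004], [0, 0, 0.004], [0, 0, 0.002], [0, 0, 0]], "rotation": [[0, 0, 0], [0, 0, 0], [0, 0, 0], [0, 0, 0], [0, 0, 0], [0, 0, 0]], "grip": [0, 0, 0, 0, 0, 0]}}

```text
clock: 16.12
position: [608.9, -98.5, 13.3]
ee_rot: [0.999, 0.043, -0.001, -0.0]
contact_force: [0.4, -0.1, 0.3]
gripper_width: 0.4
```

```bash
python3 prof2.py | sed -n '1p;10,20p'
```

```text
[608.9 -98.5  13.3] [ 0.4 -0.1  0.3]
198 [(25, 2), (24, 1), (25, 1)]
204 [(21, 1), (21, 0), (21, 0)]
210 [(21, 10), (21, 11), (21, 9)]
216 [(21, 20), (21, 20), (21, 19)]
222 [(21, 28), (22, 29), (21, 27)]
228 [(21, 34), (21, 34), (21, 34)]
234 [(21, 41), (21, 40), (21, 41)]
240 [(21, 48), (21, 47), (21, 47)]
246 [(19, 49), (18, 47), (19, 48)]
252 [(16, 48), (16, 48), (17, 49)]
258 [(-16, -12), (12, 44), (-16, -10)]
```

{"fn": "play_rows", "kwargs": {"travel": [[0.002, 0, 0], [0.002, 0, 0], [0.002, 0, 0], [0.002, 0, 0], [0.002, 0, 0], [0, 0, 0]], "rotation": [[0, 0, 0], [0, 0, 0], [0, 0, 0], [0, 0, 0], [0, 0, 0], [0, 0, 0]], "grip": [0, 0, 0, 0, 0, 0]}}

```text
clock: 16.67
position: [620.2, -97.6, 14.3]
ee_rot: [0.999, 0.043, 0.0, 0.0]
contact_force: [-0.2, 0.1, -0.5]
gripper_width: -0.1
```

```bash
python3 prof2.py
```

```text
[620.2 -97.6  14.3] [-0.2  0.1 -0.5]
150 [(49, -1), (49, -1), (49, -1)]
156 [(46, -1), (46, -1), (46, -2)]
162 [(43, -1), (43, -1), (43, 0)]
168 [(40, -1), (40, 0), (40, -1)]
174 [(37, 0), (37, -1), (37, -1)]
180 [(34, 0), (34, 0), (33, -1)]
186 [(30, -2), (31, 0), (30, -1)]
192 [(27, 0), (27, 0), (27, -1)]
198 [(24, 0), (24, -1), (24, -2)]
204 [(21, -1), (21, 0), (21, 0)]
210 [(17, -1), (17, -1), (17, -1)]
216 [(14, -1), (14, -1), (14, -1)]
222 [(10, -1), (10, -1), (11, 0)]
228 [(14, 16), (14, 16), (14, 16)]
234 [(17, 33), (18, 33), (18, 33)]
240 [(21, 47), (20, 44), (20, 45)]
246 [(18, 47), (18, 46), (18, 46)]
252 [(16, 48), (15, 46), (16, 47)]
258 [(-17, -13), (12, 44), (-16, -12)]
```

{"fn": "play_rows", "kwargs": {"travel": [[0.002, 0, 0], [0.002, 0, 0], [0.002, 0, 0], [0.002, 0, 0], [0, 0, 0], [0, 0, 0]], "rotation": [[0, 0, 0], [0, 0, 0], [0, 0, 0], [0, 0, 0], [0, 0, 0], [0, 0, 0]], "grip": [0, 0, 0, 0, 0, 0]}}

```text
clock: 17.22
position: [627.6, -96.9, 14.2]
ee_rot: [0.999, 0.043, -0.0, -0.0]
contact_force: [-0.5, 0.1, -0.4]
gripper_width: -0.3
```

```bash
python3 prof2.py
```

```text
[627.6 -96.9  14.2] [-0.5  0.1 -0.4]
150 [(49, -1), (49, 0), (49, 1)]
156 [(46, 0), (46, -1), (46, 0)]
162 [(43, -1), (43, -1), (43, 0)]
168 [(41, 6), (41, 4), (41, 4)]
174 [(77, 174), (38, 5), (38, 5)]
180 [(35, 6), (35, 6), (35, 5)]
186 [(32, 6), (32, 6), (32, 5)]
192 [(29, 5), (29, 5), (29, 5)]
198 [(26, 6), (26, 5), (26, 6)]
204 [(23, 6), (77, 174), (23, 6)]
210 [(19, 6), (19, 5), (20, 6)]
216 [(16, 6), (16, 5), (16, 6)]
222 [(14, 7), (13, 6), (13, 6)]
228 [(10, 6), (9, 5), (10, 6)]
234 [(6, 6), (6, 6), (6, 5)]
240 [(3, 6), (3, 5), (3, 5)]
246 [(-1, 6), (-1, 5), (-1, 6)]
252 [(-4, 5), (12, 39), (-4, 6)]
258 [(-8, 6), (12, 45), (-7, 6)]
```

The plate lies flat. Its surface is at about 18 mm (12 + 6), but it sticks out about 17 mm over the front edge. I'll lift, go around behind its near edge and nudge it about 11 mm further in.

{"fn": "play_rows", "kwargs": {"travel": [[0, 0, -0.02], [-0.022, 0, 0], [-0.022, 0, 0], [0, 0, 0], [0, 0, 0.025], [0, 0, 0.024], [0, 0, 0], [0, 0, 0]], "rotation": [[0, 0, 0], [0, 0, 0], [0, 0, 0], [0, 0, 0], [0, 0, 0], [0, 0, 0], [0, 0, 0], [0, 0, 0]], "grip": [0, 0, 0, 0, 0, 0, 0, 0]}}

```text
clock: 17.93
position: [582.9, -100.9, -15.7]
ee_rot: [0.999, 0.043, -0.001, 0.0]
contact_force: [0.8, -0.3, 0.8]
gripper_width: 0.2
```

```bash
python3 prof2.py | sed -n '1p;10,20p'; python3 -c "
import cv2; cv2.imwrite('pics/w7.png',cv2.imread('pics/wl.png'))"
```

```text
[ 582.9 -100.9  -15.7] [ 0.8 -0.3  0.8]
198 [(35, 34), (35, 35), (35, 35)]
204 [(32, 35), (32, 35), (32, 35)]
210 [(29, 35), (30, 36), (30, 36)]
216 [(27, 34), (27, 36), (26, 34)]
222 [(18, 18), (17, 17), (17, 17)]
228 [(14, 18), (14, 17), (14, 17)]
234 [(11, 17), (11, 16), (11, 18)]
240 [(8, 18), (8, 18), (8, 17)]
246 [(5, 18), (5, 17), (4, 16)]
252 [(1, 17), (12, 39), (2, 17)]
258 [(-1, 18), (12, 44), (-2, 17)]
```

View pics/w7.png

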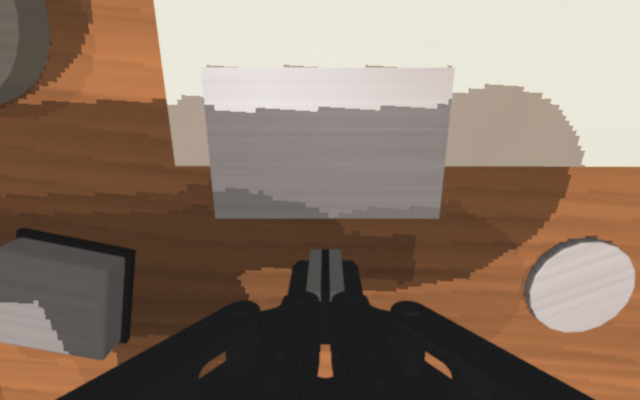

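The wrist view shows the plain back of the plate, so it is bottom side up and parallel to the board. Its near edge is at row 219 and the board's edge at row 166, so it overhangs by about 20 mm. The fingertip is behind it, with the disc and anvil to either side.

{"fn": "play_rows", "kwargs": {"travel": [[0, 0, 0.001], [0.003, 0, 0], [0.003, 0, 0], [0.003, 0, 0], [0.003, 0, 0], [0.003, 0, 0], [0.003, 0, 0], [0.003, 0, 0], [0.003, 0, 0], [0.003, 0, 0], [0, 0, 0]], "rotation": [[0, 0, 0], [0, 0, 0], [0, 0, 0], [0, 0, 0], [0, 0, 0], [0, 0, 0], [0, 0, 0], [0, 0, 0], [0, 0, 0], [0, 0, 0], [0, 0, 0]], "grip": [0, 0, 0, 0, 0, 0, 0, 0, 0, 0, 0]}}

```text
clock: 18.9
position: [611.6, -98.3, -15.9]
ee_rot: [0.999, 0.043, 0.001, 0.0]
contact_force: [-0.0, -0.0, 0.6]
gripper_width: -0.2
```

{"fn": "play_rows", "kwargs": {"travel": [[-0.012, 0, 0], [-0.012, 0, 0], [0, 0, -0.03], [0, 0, -0.04], [0, 0, -0.04], [-0.02, 0, -0.03], [-0.04, 0, 0], [-0.04, 0, 0], [-0.04, 0, 0], [0, 0, 0], [0, 0, 0]], "rotation": [[0, 0, 0], [0, 0, 0], [0, 0, 0], [0, 0, 0], [0, 0, 0], [0, 0, 0], [0, 0, 0], [0, 0, 0], [0, 0, 0], [0, 0, 0], [0, 0, 0]], "grip": [0, 0, 0, 0, 0, 0, 0, 0, 0, 0, 0]}}

```text
clock: 19.82
position: [445.9, -112.6, 125.0]
ee_rot: [0.999, 0.043, 0.001, -0.0]
contact_force: [-0.1, -0.1, 0.4]
gripper_width: 0.2
```

Run:
```python
from look import *
s,d=wrist(); sc=optics.get_image("scene"); print(s["position"],s["contact_force"],s["clock"])
t=optics.get_image("top")
a=cv2.resize(d["image"],(480,300)); b=cv2.resize(sc["image"][130:290,200:456],(480,300),interpolation=cv2.INTER_CUBIC)
cv2.imwrite("pics/f1.png",np.vstack([a,b])); cv2.imwrite("pics/wf.png",d["image"])
np.savez("wf.npz",**{k:d[k] for k in("image","camera_matrix","R","t","depth")})
```

```text
[ 445.91081275 -112.57729165  124.95367621] [-0.14054097 -0.1354109   0.40753514] 19.8167
```

View pics/f1.png

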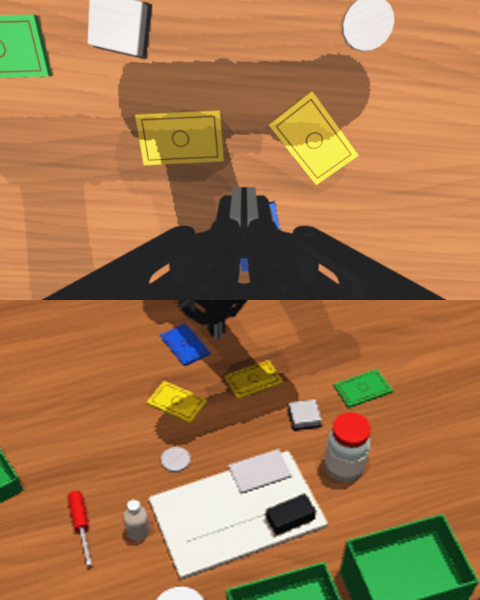

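The scene view shows the plate lying plain side up on the board at about (262,470), with a small overhang. The charcoal, disc, anvil, jar and look-alikes appear in place. I'll do one numeric check, then hand in.

Run:
```python
from look import *
from bench import workorder
sc=optics.get_image("scene"); s0=dict(np.load("scene0.npz"))
df=cv2.absdiff(sc["image"],s0["image"]).max(2)[205:290,275:420]; print("changed px around board", (df>60).sum())
f=lambda h:(h[...,1]<40)&(h[...,2]>110)&(h[...,2]<222)
c=blob(sc,(315,205,365,240),f); w=np.array([ray(sc,p[0],18)[:2] for p in c],np.float32); q=cv2.minAreaRect(w)
r=np.array(q[0])-[633.2,-163.9]; print(q,"board xy",r@[.9964,.0849],r@[-.0849,.9964])
for n,dd in(("before",s0),("after",sc)):
  c=blob(dd,(283,205,303,223),lambda h:(h[...,1]<75)&(h[...,2]>115)); w=np.array([ray(dd,p[0],6)[:2] for p in c]); print("disc",n,w.mean(0).round(1))
  c=blob(dd,(352,180,374,200),lambda h:(h[...,1]<75)&(h[...,2]>115)); w=np.array([ray(dd,p[0],20)[:2] for p in c]); print("anvil",n,w.mean(0).round(1))
s=arm.read_state(); print(s["clock"],s["contact_force"].round(1)); workorder.job_done()
```

```text
changed px around board 393
((652.5960083007812, -99.35540771484375), (62.65376663208008, 97.9376449584961), 4.380584239959717) board xy 24.806018555908157 62.66551064819337
disc before [ 576.2 -230.8]
anvil before [553.4  20.9]
disc after [ 576.2 -230.8]
anvil after [553.3  20.9]
20.0167 [ 0.8  0.2 -0.5]
the job is handed in; nothing more can be done
```

The plate is lying flat and bottom side up on the soldering board, and the job is handed in. That took about 20 s of the 58 s allowed.

**What I did:** I pushed the plate against the board with the closed fingertips and dragged its near edge up by friction. I tipped it through vertical until it fell onto the board. It landed with about 17–20 mm over the front edge, so I nudged it further in.

**Last checks:**
- **Plate:** Its centre is about 25 mm in from the board's front edge and 63 mm left of the middle, so it overhangs by about 5 mm. It lies parallel to the board within about 0.5°. Its surface was at 18 mm (12 + 6) before the last nudge. The pictures show the plain side up.
- **Bystanders:** The disc and anvil measured unmoved to 0.1 mm. The charcoal, jar and look-alikes looked in place in the last picture. I didn't measure any other bystanders.
- **Robot:** It is well clear of everything and reads no contact force.

**What disagreed or went wrong:**
- **TCP offset:** The closed fingertips end about 30 mm short of the stated TCP. My first push passed over the plate without touching it, and I then found the bench by touch.
- **Tipping:** Part-way up, the tip pushed along the plate's length at about 44 N. I eased off, the plate sank back to about 41°, and I raised it again with a lighter load. I saw no wrist force above about 44 N.

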